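Empty the tall dipper under the low shelf

TASK

Take the tall metal dipper by its wooden handle and tip its two wooden balls over its flared side into the tray that stands under the low shelf, without knocking the shelf or the tray. Then stand the empty dipper upright on the bench again, clear of the shelf, and let go.

Things in the scene. Friction and masses are not known exactly. Their poses are not given: they have to be found in the camera images.
- dipper: The taller (175 mm) of two grey sheet-metal dippers, loose, 0.3 kg, holding both balls; the low one (85 mm) is an empty bystander. Origin: middle of its underside, z up. Floor 78 mm (x) by 44 mm (y -22 to 22), walls 3 mm. The -y wall is upright; the +y wall flares 18 deg, so the mouth (z = 175) spans y -22 to 79.
- handle (a point): Point on the axis of the dipper's wooden handle, at dipper (-130, 0, 108) mm: a good grip, clear of the shelf. The octagonal handle, 22 mm across flats, runs along the dipper's x axis from x = -39 to -169, towards the robot. Its flats suit a gripper pointing straight down or leaning 45 deg to either side about the handle.
- lip (a point): Middle of the pouring lip, top edge of the dipper's flared wall, at dipper (0, 79, 175) mm. Tipped about the handle towards +y the balls stay in up to 65 deg of tilt and roll out over the lip at 82 to 90 deg. A gripper that grips leaning 45 deg towards -y ends leaning some 40 deg towards +y.
- ball_a_center (a point): Centre of one of two loose balls of pale wood, 34 mm in diameter, 18 g, side by side on the dipper's floor.
- ball_b_center (a point): Centre of the other ball, the same.
- shelf: Low wooden shelf with a tray under it, one fixed body. Origin: on the bench under the tray's middle; z up, +y into the shelf (robot's left), x away from the robot. Board: underside z = 180, top 196, x -65 to 80, front edge y = -90, back y = 105 mm. Upright panels close the back (y > 90) and the far end (x > 65); the front (-y) and robot end (-x) are open.
- tray (a point): Middle of the tray's floor, at shelf (0, 5, 4) mm. Plywood tray: outside x -60 to 60, y -75 to 85 mm in the shelf frame, walls 5 mm thick; front wall 20 mm high, sides 35, back 45. The dipper is too tall to tip from upright under the board: tip it about 50 deg in front, bring it in low with its lip over the tray, then tip it on.

How it is judged:
By the outcome, as a careful person would: the job done as asked, in the order asked, and still so for the second after the job is handed in, with the robot touching nothing.
It also fails if it takes over 67 s, if anything falls off the work surface, if the arm or the gripper's body presses on something with over 40 N, if the wrist force passes 120 N, or if a joint passes its speed limit or range.

ROBOT

A 6-joint arm with a two-finger parallel gripper is mounted at the origin on a cart in front of the work surface, level with it; the furniture and walls round the work are solid. World frame = base frame: x ahead of the robot, y to its left, z up, the work surface at z = 0. Lengths are in m, angles in rad, forces in N, time in s.
With the tool pointing down it reaches from about 0.375 to 0.9 m from the base axis. Payload 3.1 kg.
Tool frame: the origin (TCP) lies on the centre line of the jaws, within the pads' length; the fingertips stand 8 mm ahead of it and the grasp point (between the pads) lies 11 mm behind it; z points along the fingers, y is the line along which they close (so a half turn about z gives the same grasp; the last joint's range is limited). The gripper opens to 87 mm and grips with 3 to 60 N. Pads are 19 mm wide; open, the fingers measure 117 mm over their backs; the gripper's body (75 mm by 190 mm) begins 51 mm behind the grasp point.
Start: joints at [-1.361, 0.527, 1.433, -0, 1.181, -0.178], TCP at [0.237, -0.578, 0.231] pointing down, gripper open.
Joint ranges: [-3.08, 3.08], [-0.75, 2.2], [0.22, 2.44], [-1.43, 4.57], [0, 2.65], [-2.85, 2.85]. Speed limits (rad/s): [2.79, 2.79, 3.14, 3.14, 3.14, 3.14].

INTERFACE

Orientations are given as a unit quaternion [x, y, z, w].
In Python, from rig import robot gives the robot as it stands. The module is installed in compiled form; this text tells all that it offers.
- The arm moves only by the tool send_rows, never from a script. Its argument "increments" is one flat list of numbers, 7 for each row, row after row: the turn, a rotation vector about the world's x, y, z in rad, then the shift along the world's x, y, z in cm, then the opening, from 0 (shut) to 1 (fully open). A call has 1 to 20 rows; each row shifts and turns the commanded pose from where the row before left it; what a row does not reach is not made up. A row lasts 1/12 s, in which the tool goes at most 41.7 mm and 7.16 degrees, less where a joint would pass 70% of its speed; a pose out of reach is approached as far as the arm can. A call is refused whole if a number of a shift passes 4.17 or a number of a turn 0.125, either way. A call with a gripper value outside its range is refused whole. The fingers move at their own pace and stop on an object; "newtons" is the grip in N (left out, the last holds). Time passes only in rows, so rows that do not move let the fingers close. It gives the time, the measured TCP pose, the force, the opening and the grip force at its end, in the units of the state.
- robot.get_obs(): the state, without advancing time (a new reading comes with each control period).
- robot.camera(name): name is "scene" or "top" or "wrist"; returns a dict with "image" (400x640x3 uint8, red, green, blue), "range_z" (400x640 float32, m along the optical axis (not along the pixel's ray), 0 where there is no reading), "fx", "fy", "cx", "cy" (pixels), "dist_coeffs" ([k1, k2, p1, p2, k3] as OpenCV has them; the pictures are not rectified), "R" (3x3) and "t" (3): a world point X has camera coordinates R X + t. Camera axes: x right, y down, z forward; pixel columns grow to the right and rows downward; lengths in m; the calibration is good to about 2 mm. A picture is of the moment at which its call begins.
- robot.hand_in(): hands the job in; it is judged then, once.
The state is a dict: "time": time; "q": joint angles; "joint_velocities": joint speeds; "joint_torque": joint torques, N m; "position": TCP position; "tool_rot": TCP orientation; "ft_force": force on the tool from outside, world axes, zero at the start; "moment": the same for the moment, N m; "grip_width": finger opening in m; "grip_force": force on a finger pad.
Only numpy, scipy, OpenCV 4.12 (cv2) and the standard library are available. Lean on these libraries where they do the work, as an engineer would, in place of code of your own. Each camera call takes 0.05 s, during which the arm holds its last target. There are 200 camera calls.

## Working session

There is one attempt and no reset: what is moved stays moved. The work goes in short steps, Python scripts to look and compute and a tool call to move; the robot and the scene stay as the last step left them, time stands still between calls to the robot, and variables do not carry over. Pictures are saved under pics/ and viewed, at most 13 in all, crops included, and the job is handed in when it is done.

Besides the shell and the picture viewer there is one more tool, called after "Request:" by a JSON object that holds its "method" and its "body", one argument or row to a line. send_rows: Moves the arm, as the interface text tells. Its arguments: {"type":"object","properties":{"increments":{"type":"array"},"newtons":{"type":"number"}},"required":["increments"]}

```bash
mkdir -p pics; python3 - <<'E'
from rig import robot
import cv2,pickle
o=robot.get_obs()
print({k:o[k] for k in('time','position','tool_rot','grip_width','ft_force')})
d={}
for n in("scene","top"):
    c=robot.camera(n); d[n]=c
    cv2.imwrite(f"pics/{n}0.png",c["image"][:,:,::-1]); print(n,c["fx"],c["cx"],c["cy"],c["dist_coeffs"],c["R"],c["t"],(c["range_z"]>0).mean())
pickle.dump(d,open("c0.pkl","wb"))
E
```

```text
{'time': 0.0, 'position': array([ 0.23677955, -0.57764767,  0.22955426]), 'tool_rot': array([ 9.81165513e-01,  1.93165870e-01, -2.85720322e-05, -1.08706626e-03]), 'grip_width': 0.08715744768198291, 'ft_force': array([-0.0093638 ,  0.03439832, -0.68207686])}
scene 499.00195902171674 327.8929483332723 199.71734271062854 [-0.0906643  0.         0.         0.         0.       ] [[ 0.66951051 -0.74276654 -0.00731733]
 [-0.3209906  -0.28042083 -0.90461549]
 [ 0.66986619  0.60799837 -0.42616577]] [-0.34556117  0.30942513  1.19369705] 0.9789453125
top 432.479702562486 311.2444083887177 198.26210921544762 [-0.01169982  0.          0.          0.          0.        ] [[ 0.51896413 -0.85479432 -0.00170278]
 [-0.83179203 -0.50453791 -0.23143795]
 [ 0.19697273  0.12152435 -0.97284818]] [-0.2569991   0.51480863  1.04888678] 0.99609765625
```

View pics/scene0.png

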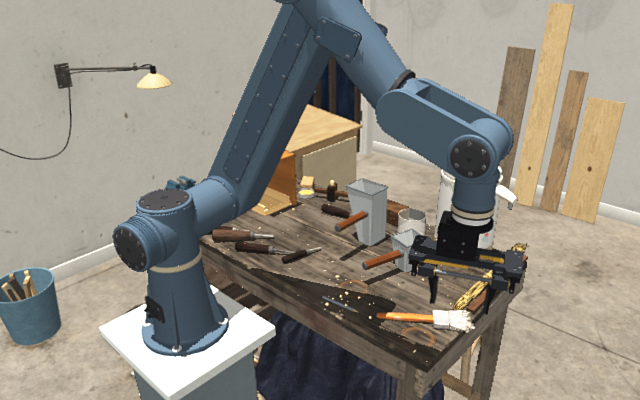

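View pics/top0.png

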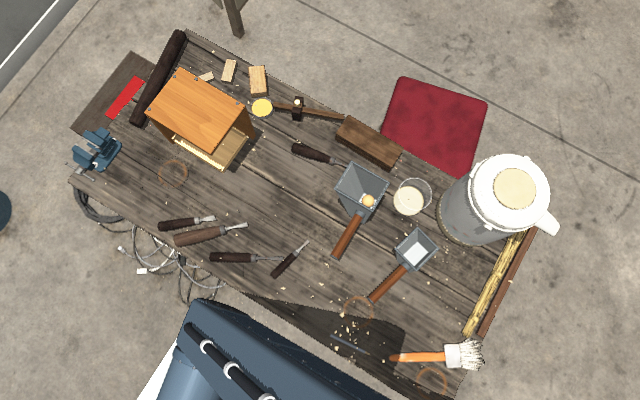

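The scene view shows the tall dipper at about (368,215) and the low one beside the gripper at (408,250). In the top view, the shelf board is at about (200,108), the tall dipper's mouth at (362,188) with its handle running to (335,258) and a ball visible at (368,200), and the low dipper at (415,250). Next I'll measure by height bands.

```bash
cat > h.py <<'E'
import numpy as np,cv2
def cloud(c):
    K=np.array([[c["fx"],0,c["cx"]],[0,c["fy"],c["cy"]],[0,0,1]])
    v,u=np.mgrid[:400,:640]
    p=cv2.undistortPoints(np.stack([u,v],-1).reshape(-1,1,2).astype(np.float64),K,np.array(c["dist_coeffs"])).reshape(400,640,2)
    z=c["range_z"].astype(float)
    P=np.dstack([p[...,0]*z,p[...,1]*z,z])
    P=(P-np.array(c["t"]))@np.array(c["R"])   # R^T (Xc - t)
    P[z==0]=np.nan
    return P
E
python3 - <<'E'
import pickle,numpy as np,cv2
from h import cloud
d=pickle.load(open("c0.pkl","rb"))
c=d["top"];P=cloud(c);im=c["image"].astype(int)
Z=P[...,2]
def box(name,sl,lo,hi,col=None):
    m=np.zeros(Z.shape,bool);m[sl]=True
    m&=(Z>lo)&(Z<hi)
    if col is not None:m&=col
    q=P[m]; r=cv2.minAreaRect((q[:,:2]*1000).astype(np.float32))
    print(name,m.sum(),"z",np.median(q[:,2]).round(4),"rect",np.round(r[0],1),np.round(r[1],1),round(r[2],1));print(np.round(cv2.boxPoints(r),0).tolist())
    return q
S=np.s_[55:175,130:265]
box("board",S,.188,.206)
D=np.s_[150:225,325:395]
box("rim",D,.166,.19)
col=(im[...,0]>im[...,2]*1.8)&(im[...,0]>70)
q=box("handle",np.s_[205:265,322:372],.1,.13,col)
o=np.median(q[:,:2],0);_,_,V=np.linalg.svd(q[:,:2]-q[:,:2].mean(0),full_matrices=False);t=(q[:,:2]-q[:,:2].mean(0))@V[0]
print("axis",V[0],np.degrees(np.arctan2(V[0][1],V[0][0])),q[:,:2].mean(0)+V[0]*t.min(),q[:,:2].mean(0)+V[0]*t.max())
q=box("low rim",np.s_[220:280,385:445],.075,.1)
q=box("lowhandle",np.s_[255:305,365:412],.03,.075,col)
q=box("tray",S,.01,.05)
# ball: pale
b=(im[...,0]>170)&(im[...,2]<170)
q=box("ball",np.s_[185:215,355:380],.0,.15,b);print(q.min(0),q.max(0))
print("table z",np.nanmedian(Z[200:215,270:300]))
cup=box("cup",np.s_[175:220,390:435],.03,.2)
E
```

```text
board 4726 z 0.1955 rect [588.8 380.1] [198.9 145.5] 89.1
[[514.0, 282.0], [660.0, 280.0], [663.0, 478.0], [518.0, 481.0]]
rim 422 z 0.1742 rect [636.1 -50.8] [105.1  83.3] 89.4
[[594.0, -103.0], [677.0, -104.0], [678.0, 1.0], [595.0, 2.0]]
handle 423 z 0.1165 rect [528.3 -78.9] [ 21.6 113.9] 89.9
[[471.0, -90.0], [585.0, -90.0], [585.0, -68.0], [471.0, -68.0]]
axis [-0.99999473  0.00324716] 179.8139509968283 [ 0.58525334 -0.07892971] [ 0.47136213 -0.07855988]
low rim 340 z 0.0843 rect [ 594.2 -241.5] [76.1 83.2] 74.3
[[544.0, -267.0], [624.0, -289.0], [645.0, -216.0], [564.0, -194.0]]
lowhandle 408 z 0.0638 rect [ 486.7 -224. ] [ 20.4 112.7] 74.5
[[430.0, -219.0], [538.0, -249.0], [544.0, -229.0], [435.0, -199.0]]
tray 2559 z 0.0288 rect [663.9 454.6] [332.2 346.9] 8.7
[[474.0, 601.0], [526.0, 258.0], [854.0, 308.0], [802.0, 651.0]]
ball 91 z 0.03 rect [654.9 -78.6] [31.6 32.6] 89.0
[[638.0, -94.0], [671.0, -95.0], [671.0, -63.0], [639.0, -63.0]]
[ 0.63866014 -0.09435738  0.00353472] [ 0.67141097 -0.06273315  0.03815783]
table z -0.001314159920131426
cup 565 z 0.0653 rect [ 711.6 -171.5] [83.1 86.2] 78.1
[[661.0, -203.0], [745.0, -221.0], [762.0, -140.0], [678.0, -122.0]]
```

```bash
python3 - <<'E'
import pickle,cv2
d=pickle.load(open("c0.pkl","rb"))
cv2.imwrite("pics/crop1.png",cv2.resize(d["top"]["image"][50:290,120:440,::-1],(800,600),interpolation=cv2.INTER_CUBIC))
E
```

```text
(no output)
```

View pics/crop1.png

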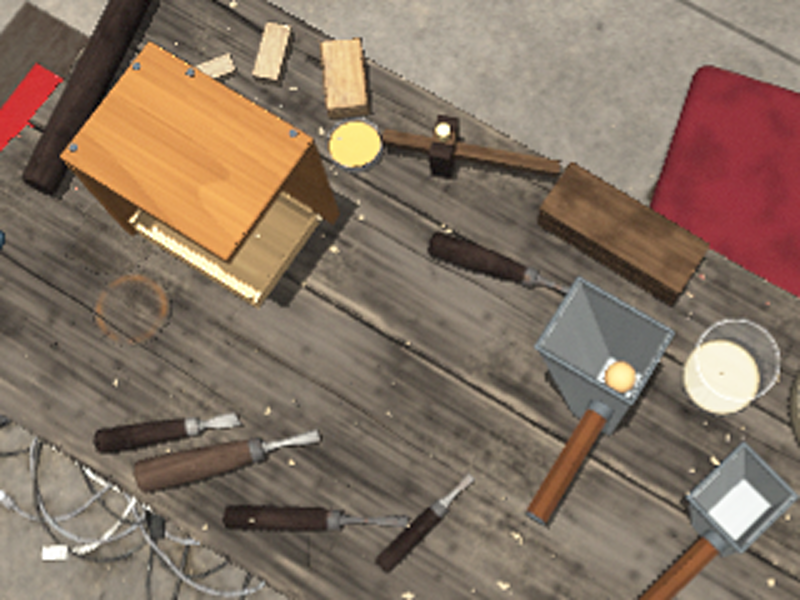

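The top crop shows the dipper mouth at about (605,345), one ball at (620,375), the handle from (600,410) to (540,520), and the shelf front with the tray's pale wall at about (200,255).

The measurements fit the given sizes:
- **Dipper:** origin about (636, -79) mm, yaw about 0.
- **Shelf:** origin about (581, 373) mm, yaw about -1°.

I'll move to a pre-grasp, leaning 45° towards -y.

Request:
{"method": "send_rows", "body": {
  "increments": [0,0,-0.078,1.8,2.75,1.5,1,0,0,-0.078,1.8,2.75,1.5,1,0,0,-0.078,1.8,2.75,1.5,1,0,0,-0.078,1.8,2.75,1.5,1,0,0,-0.078,1.8,2.75,1.5,1,0.0785,0,0,1.8,2.75,0,1,0.0785,0,0,1.8,2.75,0,1,0.0785,0,0,1.8,2.75,0,1,0.0785,0,0,1.8,2.75,0,1,0.0785,0,0,1.8,2.75,0,1,0.0785,0,0,1.8,2.75,0,1,0.0785,0,0,1.8,2.75,0,1,0.0785,0,0,1.8,2.75,0,1,0.0785,0,0,1.8,2.75,0,1,0.0785,0,0,1.8,2.75,0,1,0,0,0,0,0,0,1,0,0,0,0,0,0,1],
  "newtons": 60
}}

```text
time: 1.52
position: [0.5068, -0.1649, 0.3043]
tool_rot: [0.924, -0.0, -0.002, -0.383]
ft_force: [0.0, -1.0, 0.3]
grip_width: 0.087
grip_force: 0.0
```

```bash
python3 - <<'E'
from rig import robot
import cv2,numpy as np
from h import cloud
o=robot.get_obs();print(o["q"].round(3))
for n in("wrist","top"):
    c=robot.camera(n);P=cloud(c);im=c["image"].astype(int)
    cv2.imwrite(f"pics/{n}1.png",c["image"][:,:,::-1])
    X,Y,Z=P[...,0],P[...,1],P[...,2]
    m=(X>.45)&(X<.6)&(Y>-.11)&(Y<-.05)&(Z>.08)&(Z<.14)
    print(n,m.sum())
    if m.sum()>20:
        q=P[m];print(q.min(0).round(4),q.max(0).round(4),np.median(q,0).round(4))
        for x in(.48,.50,.52,.55,.58):
            s=q[abs(q[:,0]-x)<.008]
            if len(s)>5: print(x,len(s),"y",np.percentile(s[:,1],[3,97]).round(4),"z",np.percentile(s[:,2],[3,97]).round(4),"ztop y",s[s[:,2]>np.percentile(s[:,2],75)][:,1].mean().round(4))
E
```

```text
[-0.813  0.551  1.43   0.516  1.764  0.698]
wrist 3125
[ 0.4695 -0.1001  0.0805] [ 0.6    -0.0502  0.1399] [ 0.5428 -0.0832  0.1162]
0.48 327 y [-0.0882 -0.0677] z [0.1045 0.1189] ztop y -0.0772
0.5 346 y [-0.0884 -0.0684] z [0.1039 0.1189] ztop y -0.0772
0.52 356 y [-0.0885 -0.0685] z [0.1045 0.1189] ztop y -0.0777
0.55 366 y [-0.0883 -0.0694] z [0.1043 0.119 ] ztop y -0.0782
0.58 403 y [-0.0886 -0.0687] z [0.1044 0.1194] ztop y -0.0775
top 181
[ 0.5653 -0.1007  0.0816] [ 0.5986 -0.0504  0.1389] [ 0.5949 -0.0788  0.1174]
0.58 55 y [-0.0895 -0.0691] z [0.1112 0.1211] ztop y -0.079
```

View pics/wrist1.png

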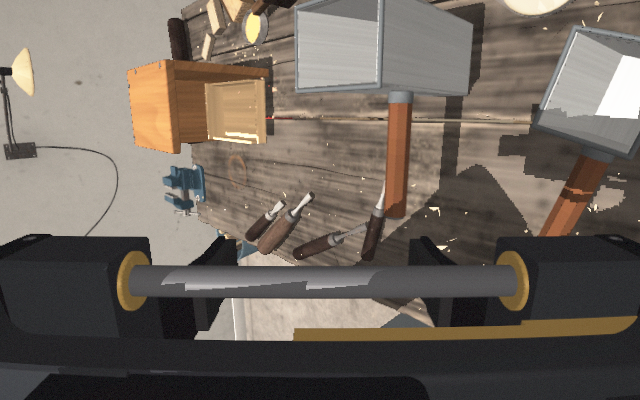

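The wrist view shows the handle at (398,100) to (398,215), between the fingers' lines. Its axis measures y = -78 mm, z = 108 mm. I'll go down to the pre-grasp and slide in along the tool axis.

Request:
{"method": "send_rows", "body": {
  "increments": [0,0,0,0,0,-2.7,1,0,0,0,0,0,-2.7,1,0,0,0,0,0,-2.7,1,0,0,0,0,0,-2.8,1,0,0,0,0,0,0,1,0,0,0,0,1.5,-1.5,1,0,0,0,0,1.5,-1.5,1,0,0,0,0,1.5,-1.5,1,0,0,0,0,1.5,-1.5,1,0,0,0,0,1.5,-1.5,1,0,0,0,0,1,-1,1,0,0,0,0,1,-1,1,0,0,0,0,0,0,1,0,0,0,0,0,0,1]
}}

```text
time: 2.78
position: [0.5074, -0.0715, 0.1027]
tool_rot: [0.924, -0.0, 0.0, -0.382]
ft_force: [-0.1, -0.3, 0.3]
grip_width: 0.0871
grip_force: 0.0
```

Request:
{"method": "send_rows", "body": {
  "increments": [0,0,0,0,0.15,-0.25,1,0,0,0,0,0,0,0,0,0,0,0,0,0,0,0,0,0,0,0,0,0,0,0,0,0,0,0,0,0,0,0,0,0,0,0,0,0,0,0,0,0,0,0,0,0,0,0,0,0,0,0,0,0,0,0,0,0,0,0,0,0,0,0],
  "newtons": 55
}}

```text
time: 3.62
position: [0.5069, -0.0693, 0.099]
tool_rot: [0.924, -0.001, -0.0, -0.383]
ft_force: [-0.6, 0.3, -0.3]
grip_width: 0.0347
grip_force: 0.0
```

Request:
{"method": "send_rows", "body": {
  "increments": [0,0,0,0,0,0,0,0,0,0,0,0,0,0,0,0,0,0,0,0,0,0,0,0,0,0,0,0,0,0,0,0,0,0,0,0,0,0,0,0,0,0]
}}

```text
time: 4.12
position: [0.5069, -0.0692, 0.0992]
tool_rot: [0.924, -0.0, -0.0, -0.383]
ft_force: [-0.3, 0.7, 0.8]
grip_width: 0.0213
grip_force: 55.0
```

Request:
{"method": "send_rows", "body": {
  "increments": [0,0,0,0,0,0.4,0,0,0,0,0,0,0.8,0,0,0,0,0,0,1,0,0,0,0,0,0,1,0,0,0,0,0,0,1,0,0,0,0,0,0,1,0,0,0,0,0,0,1,0,0,0,0,0,0,0.8,0,0,0,0,0,0,0.6,0,0,0,0,0,0,0.4,0,0,0,0,0,0,0,0,0,0,0,0,0,0,0]
}}

```text
time: 5.12
position: [0.5068, -0.0694, 0.179]
tool_rot: [0.924, -0.001, -0.0, -0.382]
ft_force: [-0.7, -0.3, -2.9]
grip_width: 0.0213
grip_force: 55.0
```

```bash
cat > chk.py <<'E'
from rig import robot
import cv2,numpy as np,sys
from h import cloud
n=sys.argv[1]
o=robot.get_obs();print(o["time"],o["q"].round(3),o["position"].round(4),o["ft_force"].round(2))
for cam in("scene","top"):
    c=robot.camera(cam);cv2.imwrite(f"pics/{cam}{n}.png",c["image"][:,:,::-1]);np.save(f"{cam}{n}.npy",cloud(c))
E
python3 chk.py 2; python3 - <<'E'
import numpy as np
P=np.concatenate([np.load(f"{c}2.npy").reshape(-1,3) for c in("top",)])
m=(P[:,0]>.585)&(P[:,0]<.69)&(P[:,1]>-.11)&(P[:,1]<.02)&(P[:,2]>.22)&(P[:,2]<.29)
q=P[m];print(m.sum(),q.min(0),q.max(0))
for lo in(.59,.61,.63,.65,.665):
    s=q[(q[:,0]>lo)&(q[:,0]<lo+.015)]; print(lo,np.percentile(s[:,2],97) if len(s) else None,len(s))
E
```

```text
5.1167 [-0.697  0.657  1.663  0.58   1.42   0.605] [ 0.5068 -0.0694  0.179 ] [-0.67 -0.32 -2.9 ]
567 [ 0.59538754 -0.10269711  0.22000114] [0.67870378 0.00302985 0.25646927]
0.59 0.25507324466582854 39
0.61 0.2549151112281402 19
0.63 0.25411895648756877 54
0.65 0.25296984745118123 68
0.665 0.25317370259285615 352
```

View pics/scene2.png

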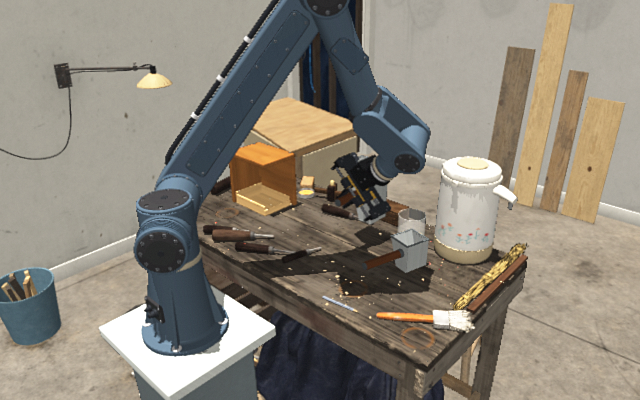

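The scene view shows the gripper at (365,185) holding the dipper clear of the bench, with the shelf at (262,180). The wrist force matches the dipper's weight. I'll check where the wrist camera sits on the tool, since it affects clearance to the shelf.

```bash
python3 - <<'E'
from rig import robot
import numpy as np
from scipy.spatial.transform import Rotation as R
o=robot.get_obs();c=robot.camera("wrist")
C=-np.array(c["R"]).T@np.array(c["t"]);print("cam in tool",R.from_quat(o["tool_rot"]).inv().apply(C-o["position"]).round(4))
P=np.load("scene2.npy").reshape(-1,3);T=np.load("top2.npy").reshape(-1,3)
Q=np.concatenate([P,T])
# obstacles in the transfer corridor, excluding shelf region
m=(Q[:,0]>.36)&(Q[:,0]<.66)&(Q[:,1]>0.02)&(Q[:,1]<.50)&(Q[:,2]>.012)&(Q[:,2]<.3)
q=Q[m];
H,_,_=np.histogram2d(q[:,0],q[:,1],bins=[np.arange(.36,.67,.03),np.arange(.02,.51,.04)])
Zm=np.zeros_like(H)
for a,b,z in q: Zm[min(int((a-.36)/.03),9),min(int((b-.02)/.04),11)]=max(Zm[min(int((a-.36)/.03),9),min(int((b-.02)/.04),11)],z)
print((Zm*1000).astype(int))
# board front edge & robot-end edge from this picture
b=T[(T[:,2]>.188)&(T[:,2]<.206)&(T[:,1]>.26)&(T[:,1]<.5)&(T[:,0]>.49)&(T[:,0]<.69)]
s=b[(b[:,0]>.54)&(b[:,0]<.63)];print("front",np.percentile(s[:,1],1),"end",np.percentile(b[(b[:,1]>.3)&(b[:,1]<.45)][:,0],[1,99]))
w=Q[(Q[:,2]>.012)&(Q[:,2]<.06)&(Q[:,0]>.5)&(Q[:,0]<.66)&(Q[:,1]>.27)&(Q[:,1]<.34)]
f=w[(w[:,0]>.55)&(w[:,0]<.62)];print("tray front y",np.percentile(f[:,1],[1,5,20]),"x",np.percentile(w[:,0],[1,99]),f[:,2].max())
E
```

```text
cam in tool [ 6.890e-02  1.000e-04 -1.535e-01]
[[ 23  24  25   0  32  35  24  25   0   0   0   0]
 [ 22  15   0  12  27  19  12   0   0   0   0   0]
 [ 19   0   0  15  23  22   0   0   0   0   0   0]
 [  0   0   0   0   0   0   0   0   0   0   0   0]
 [  0   0   0   0   0   0   0   0   0   0   0   0]
 [  0   0   0   0   0   0 202 201 201 202 200 198]
 [  0   0   0   0   0   0 201 201 201 201 201 201]
 [  0   0   0   0   0   0 201 202 201 201 201 201]
 [  0   0   0   0   0   0 202 201 201 202 201 200]
 [  0   0   0   0   0   0 200 203 201 202 202 202]]
front 0.2831907260535946 end [0.51695858 0.65921158]
tray front y [0.29637676 0.29682604 0.29790777] x [0.51948137 0.65770929] 0.025422836670669306
```

The camera body is at tool x +69 mm, so I'll shift the pour slightly towards the robot end. Stage A carries the dipper to in front of the shelf while tilting it 58°.

Request:
{"method": "send_rows", "body": {
  "increments": [-0.02,0,0,-0.2,0.4,0,0,-0.04,0,0,-0.3,0.8,0,0,-0.053,0,0,-0.31,0.86,0,0,-0.053,0,0,-0.31,0.86,0,0,-0.053,0,0,-0.31,0.86,0,0,-0.053,0,0,-0.31,0.86,0,0,-0.053,0,0,-0.31,0.86,0,0,-0.053,0,0,-0.31,0.86,0,0,-0.053,0,0,-0.31,0.86,0,0,-0.053,0,0,-0.31,0.86,0,0,-0.053,0,0,-0.31,0.86,0,0,-0.053,0,0,-0.31,0.86,0,0,-0.053,0,0,-0.31,0.86,0,0,-0.053,0,0,-0.31,0.86,0,0,-0.053,0,0,-0.31,0.86,0,0,-0.053,0,0,-0.31,0.86,0,0,-0.053,0,0,-0.31,0.86,0,0,-0.053,0,0,-0.31,0.86,0,0,-0.05,0,0,-0.3,0.86,0,0,-0.04,0,0,-0.2,0.6,0,0]
}}

```text
time: 6.93
position: [0.4451, 0.0964, 0.1788]
tool_rot: [0.994, -0.0, -0.002, 0.107]
ft_force: [-0.9, 1.0, -2.3]
grip_width: 0.021
grip_force: 55.0
```

```bash
python3 chk.py 3; python3 -c "
from rig import robot
from scipy.spatial.transform import Rotation as R
o=robot.get_obs();print(R.from_quat(o['tool_rot']).as_matrix().round(3).tolist(),o['joint_velocities'].round(3))"
```

```text
6.9333 [ 0.107  0.417  1.865 -0.272  0.904  1.852] [0.4451 0.0964 0.1788] [-0.87  1.02 -2.32]
[[1.0, 0.003, -0.003], [0.002, -0.978, -0.21], [-0.004, 0.21, -0.978]] [-0.052 -0.004 -0.007  0.014 -0.017 -0.056]
```

View pics/scene3.png

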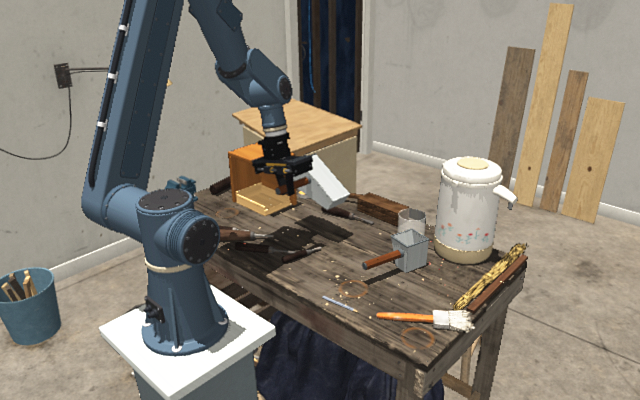

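The scene view shows the dipper at (325,180), tilted about 57° in front of the shelf at (265,180). I'll check the dipper's edges against prediction before going in.

```bash
python3 - <<'E'
import numpy as np
for n in("top","scene"):
    T=np.load(n+"3.npy").reshape(-1,3)
    q=T[(T[:,0]>.515)&(T[:,0]<.64)&(T[:,1]>-.04)&(T[:,1]<.26)&(T[:,2]>.08)&(T[:,2]<.28)]
    print(n,len(q),"x",np.percentile(q[:,0],[1,99]).round(4))
    for nm,i,s in(("y+",1,1),("y-",1,-1),("z+",2,1),("z-",2,-1)):
        k=np.argsort(s*q[:,i])[-8:];print(nm,np.median(q[k],0).round(4))
E
```

```text
top 3341 x [0.5217 0.613 ]
y+ [0.5742 0.1994 0.1562]
y- [ 0.5679 -0.0032  0.1468]
z+ [0.5746 0.1416 0.2441]
z- [0.533  0.0261 0.1158]
scene 1471 x [0.5217 0.615 ]
y+ [0.5389 0.1637 0.1745]
y- [ 0.5679 -0.0039  0.1489]
z+ [0.6053 0.1431 0.2435]
z- [0.5858 0.0225 0.1129]
```

The edges match prediction within 4 mm: lip at (y 199, z 156), top corner at (142, 244). I'll lower it and slide in under the board.

Request:
{"method": "send_rows", "body": {
  "increments": [0,0,0,0,0,-0.6,0,0,0,0,0,0,-1.3,0,0,0,0,0,0,-1.4,0,0,0,0,0,0,-1.4,0,0,0,0,0,0,-1.4,0,0,0,0,0,0.3,-1.2,0,0,0,0,0,0.8,-0.6,0,0,0,0,0,1.3,-0.2,0,0,0,0,0,1.3,0,0,0,0,0,0,1.3,0,0,0,0,0,0,1.3,0,0]
}}

```text
time: 7.95
position: [0.4475, 0.1582, 0.0979]
tool_rot: [0.994, -0.001, -0.0, 0.106]
ft_force: [0.7, -0.9, -3.1]
grip_width: 0.0213
grip_force: 55.0
```

```bash
python3 chk.py 4;  python3 - <<'E'
import numpy as np
T=np.load("top4.npy").reshape(-1,3)
q=T[(T[:,0]>.515)&(T[:,0]<.64)&(T[:,1]>0)&(T[:,1]<.30)&(T[:,2]>.03)&(T[:,2]<.178)]
for nm,i,s in(("y+",1,1),("z+",2,1)):
    k=np.argsort(s*q[:,i])[-8:];print(nm,np.median(q[k],0).round(4))
E
```

```text
7.95 [ 0.234  0.587  1.866 -0.301  0.762  2.034] [0.4475 0.1582 0.0979] [ 0.74 -0.89 -3.11]
y+ [0.5819 0.2625 0.0748]
z+ [0.5743 0.2047 0.1648]
```

Request:
{"method": "send_rows", "body": {
  "increments": [0,0,0,0,0.5,-0.2,0,0,0,0,0,1,-0.2,0,0,0,0,-0.1,1.2,0,0,0,0,0,-0.1,1.2,0,0,0,0,0,0,1.2,0,0,0,0,0,0,1.2,0,0,0,0,0,0,1.2,0,0,0,0,0,0,1.2,0,0,0,0,0,0,0.9,0,0,0,0,0,0,0.4,0,0,0,0,0,0,0,0,0]
}}

```text
time: 8.97
position: [0.4455, 0.2591, 0.094]
tool_rot: [0.994, 0.0, 0.0, 0.106]
ft_force: [0.1, -1.0, -2.9]
grip_width: 0.0214
grip_force: 55.0
```

```bash
python3 chk.py 5
```

```text
8.9667 [ 0.422  0.637  1.742 -0.256  0.867  2.169] [0.4455 0.2591 0.094 ] [ 0.07 -0.97 -2.86]
```

View pics/scene5.png

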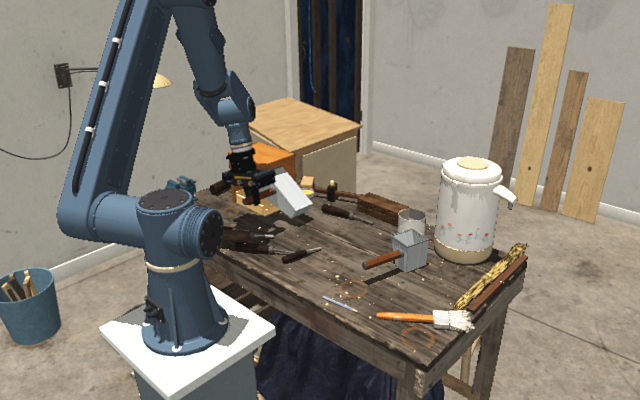

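The view shows the dipper body at (293,195) entering under the board, with nothing touching. Now the pour: tilt on by 29° while rising 15 mm.

Request:
{"method": "send_rows", "body": {
  "increments": [-0.025,0,0,0,-0.02,0.08,0,-0.025,0,0,0,-0.02,0.08,0,-0.025,0,0,0,-0.02,0.08,0,-0.025,0,0,0,-0.02,0.09,0,-0.025,0,0,0,-0.02,0.09,0,-0.025,0,0,0,-0.02,0.09,0,-0.025,0,0,0,-0.02,0.09,0,-0.025,0,0,0,-0.02,0.09,0,-0.025,0,0,0,-0.02,0.09,0,-0.025,0,0,0,-0.02,0.09,0,-0.025,0,0,0,-0.03,0.09,0,-0.025,0,0,0,-0.03,0.09,0,-0.025,0,0,0,-0.03,0.09,0,-0.025,0,0,0,-0.03,0.09,0,-0.025,0,0,0,-0.03,0.09,0,-0.025,0,0,0,-0.03,0.09,0,-0.025,0,0,0,-0.03,0.09,0,-0.025,0,0,0,-0.03,0.09,0,-0.025,0,0,0,-0.03,0.09,0,-0.025,0,0,0,-0.03,0.09,0]
}}

```text
time: 10.73
position: [0.4454, 0.2529, 0.1118]
tool_rot: [0.937, -0.001, 0.0, 0.35]
ft_force: [-0.3, 0.4, -3.4]
grip_width: 0.0213
grip_force: 55.1
```

Request:
{"method": "send_rows", "body": {
  "increments": [0,0,0,0,0,0,0,0,0,0,0,0,0,0,0,0,0,0,0,0,0,0,0,0,0,0,0,0,0,0,0,0,0,0,0,0,0,0,0,0,0,0,0,0,0,0,0,0,0,0,0,0,0,0,0,0,0,0,0,0,0,0,0,0,0,0,0,0,0,0]
}}

```text
time: 11.57
position: [0.4454, 0.2529, 0.1118]
tool_rot: [0.937, -0.001, 0.0, 0.349]
ft_force: [0.3, -0.1, -2.0]
grip_width: 0.021
grip_force: 55.0
```

```bash
python3 chk.py 6; python3 -c "
from rig import robot
import cv2
c=robot.camera('wrist');cv2.imwrite('pics/wrist6.png',c['image'][:,:,::-1])"
```

```text
11.5667 [ 0.611  0.787  1.545 -0.586  1.319  2.483] [0.4454 0.2529 0.1118] [ 0.27 -0.15 -1.99]
```

View pics/wrist6.png

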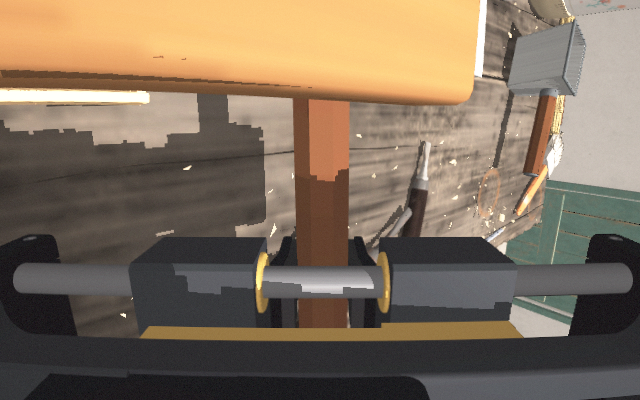

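The wrist view shows only the board (top) and the handle at (320,170), so the balls are out of sight from here. I'll tilt to about 90° and wait, then look from the scene camera.

Request:
{"method": "send_rows", "body": {
  "increments": [-0.02,0,0,0,0,0,0,-0.02,0,0,0,0,0,0,-0.02,0,0,0,0,0,0,-0.01,0,0,0,0,0,0,0,0,0,0,0,0,0,0,0,0,0,0,0,0,0,0,0,0,0,0,0,0,0,0,0,0,0,0,0,0,0,0,0,0,0,0,0,0,0,0,0,0,0,0,0,0,0,0,0,0,0,0,0,0,0,0,0,0,0,0,0,0,0,0,0,0,0,0,0,0]
}}

```text
time: 12.88
position: [0.4453, 0.2528, 0.1118]
tool_rot: [0.924, -0.001, 0.0, 0.382]
ft_force: [-0.1, 0.0, -2.6]
grip_width: 0.0214
grip_force: 55.0
```

```bash
python3 chk.py 7; python3 -c "
import cv2,numpy as np
a=cv2.imread('pics/scene7.png')[130:240,200:340];b=cv2.imread('pics/top7.png')[60:190,130:295]
a=cv2.resize(a,(560,440));b=cv2.resize(b,(560,440));
cv2.imwrite('pics/crop7.png',cv2.resize(np.hstack([a,b]),(800,314)))"
```

```text
12.8833 [ 0.631  0.818  1.518 -0.619  1.379  2.508] [0.4453 0.2528 0.1118] [-0.14  0.02 -2.57]
```

View pics/crop7.png

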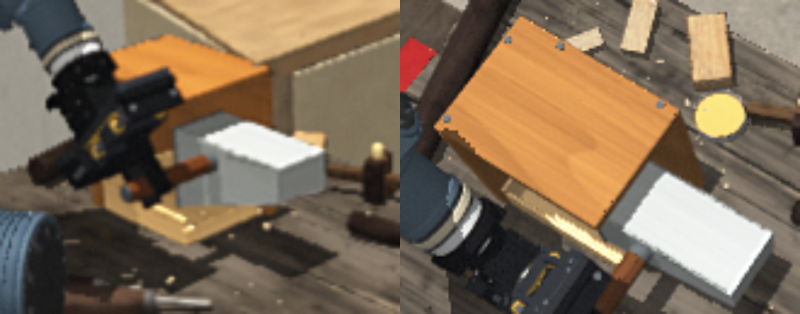

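The crop shows the dipper on its side at (265,165) on the left, with its mouth under the board and the shelf and tray undisturbed. I'll tilt back to 57° and back out the same way.

Request:
{"method": "send_rows", "body": {
  "increments": [0.036,0,0,0,0.04,-0.05,0,0.036,0,0,0,0.04,-0.05,0,0.036,0,0,0,0.04,-0.05,0,0.036,0,0,0,0.04,-0.05,0,0.036,0,0,0,0.04,-0.05,0,0.036,0,0,0,0.04,-0.05,0,0.036,0,0,0,0.04,-0.05,0,0.036,0,0,0,0.04,-0.05,0,0.036,0,0,0,0.04,-0.17,0,0.036,0,0,0,0.04,-0.17,0,0.036,0,0,0,0.04,-0.17,0,0.036,0,0,0,0.04,-0.17,0,0.036,0,0,0,0.04,-0.17,0,0.036,0,0,0,0.04,-0.17,0,0.036,0,0,0,0.04,-0.18,0,0.036,0,0,0,0.04,-0.18,0,0,0,0,0,0,0,0,0,0,0,0,0,0,0]
}}

```text
time: 14.48
position: [0.445, 0.2585, 0.0941]
tool_rot: [0.995, -0.001, -0.0, 0.104]
ft_force: [0.6, 0.3, -2.7]
grip_width: 0.0212
grip_force: 55.0
```

Request:
{"method": "send_rows", "body": {
  "increments": [0,0,0,0,-0.5,0,0,0,0,0,0,-1,0,0,0,0,0,0,-1.3,0,0,0,0,0,0,-1.3,0,0,0,0,0,0,-1.3,0,0,0,0,0,0,-1.3,0,0,0,0,0,0,-1.3,0,0,0,0,0,0,-1.3,0,0,0,0,0,0,-1.3,0,0,0,0,0,0,-1.3,0,0,0,0,0,0,-1.3,0,0,0,0,0,0,-1.3,0,0,0,0,0,0,-1.3,0.3,0,0,0,0,0,-0.8,0.8,0,0,0,0,0,-0.4,1.4,0,0,0,0,0,0,1.8,0,0,0,0,0,0,1.8,0,0,0,0,0,0,1.6,0,0,0,0,0,0,0.8,0,0,0,0,0,0,0,0]
}}

```text
time: 16.15
position: [0.4465, 0.089, 0.1809]
tool_rot: [0.995, -0.001, 0.002, 0.103]
ft_force: [1.5, 0.3, -3.1]
grip_width: 0.0209
grip_force: 55.0
```

```bash
python3 chk.py 8; python3 -c "
import cv2,numpy as np
a=cv2.imread('pics/scene8.png')[120:250,200:360];b=cv2.imread('pics/top8.png')[70:220,140:325]
a=cv2.resize(a,(560,455));b=cv2.resize(b,(560,455));
cv2.imwrite('pics/crop8.png',cv2.resize(np.hstack([a,b]),(800,325)))"
```

```text
16.15 [ 0.086  0.408  1.872 -0.266  0.892  1.83 ] [0.4465 0.089  0.1809] [ 1.5   0.34 -3.09]
```

View pics/crop8.png

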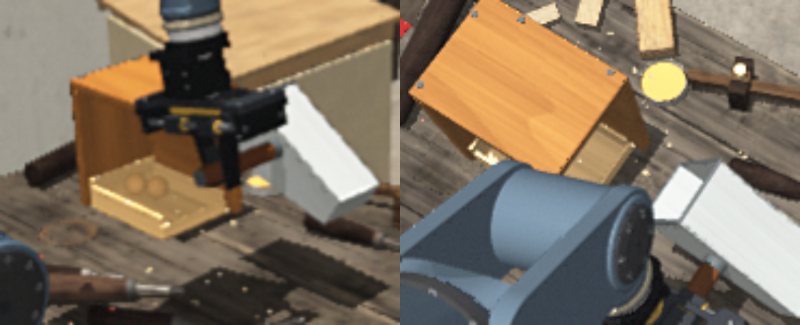

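The left crop shows both balls in the tray at (133,185) and (157,185), and the dipper clear of the shelf. I'll carry it back upright over its old spot.

Request:
{"method": "send_rows", "body": {
  "increments": [0.03,0,0,0.2,-0.4,0,0,0.045,0,0,0.3,-0.8,0,0,0.052,0,0,0.31,-0.83,0,0,0.052,0,0,0.31,-0.83,0,0,0.052,0,0,0.31,-0.83,0,0,0.052,0,0,0.31,-0.83,0,0,0.052,0,0,0.31,-0.83,0,0,0.052,0,0,0.31,-0.83,0,0,0.052,0,0,0.31,-0.83,0,0,0.052,0,0,0.31,-0.83,0,0,0.052,0,0,0.31,-0.83,0,0,0.052,0,0,0.31,-0.83,0,0,0.052,0,0,0.31,-0.83,0,0,0.052,0,0,0.31,-0.83,0,0,0.052,0,0,0.31,-0.83,0,0,0.052,0,0,0.31,-0.83,0,0,0.052,0,0,0.31,-0.83,0,0,0.052,0,0,0.31,-0.83,0,0,0.052,0,0,0.31,-0.83,0,0,0.033,0,0,0.2,-0.5,0,0]
}}

```text
time: 17.92
position: [0.5049, -0.0708, 0.1766]
tool_rot: [0.924, -0.002, -0.001, -0.383]
ft_force: [0.4, -0.7, -3.0]
grip_width: 0.0211
grip_force: 55.0
```

Request:
{"method": "send_rows", "body": {
  "increments": [0,0,0,0,0,0,0,0,0,0,0,0,0,0,0,0,0,0,0,0,0]
}}

```text
time: 18.17
position: [0.5043, -0.0682, 0.1783]
tool_rot: [0.924, -0.001, -0.001, -0.382]
ft_force: [-0.4, 0.0, -3.0]
grip_width: 0.0214
grip_force: 55.0
```

```bash
python3 chk.py 9; python3 - <<'E'
import numpy as np
from rig import robot
from scipy.spatial.transform import Rotation as R
o=robot.get_obs();print("err rotvec",(R.from_euler('x',-135,degrees=True)*R.from_quat(o["tool_rot"]).inv()).as_rotvec().round(4))
T=np.load("top9.npy").reshape(-1,3)
q=T[(T[:,0]>.585)&(T[:,0]<.69)&(T[:,1]>-.12)&(T[:,1]<.02)&(T[:,2]>.22)&(T[:,2]<.29)]
print(q.min(0).round(4),q.max(0).round(4))
for i,es in((0,(.60,.625,.65,.67)),(1,(-.1,-.075,-.05,-.025,-.005))):
    for e in es:
        s=q[abs(q[:,i]-e)<.01];print("xy"[i],e,np.percentile(s[:,2],96).round(4) if len(s)>5 else None)
E
```

```text
18.1667 [-0.698  0.656  1.67   0.579  1.417  0.603] [ 0.5043 -0.0682  0.1783] [-0.42  0.01 -3.01]
err rotvec [ 0.0008 -0.0017 -0.0003]
[ 0.5937 -0.1012  0.2201] [0.6773 0.0043 0.2559]
x 0.6 0.2551
x 0.625 0.2551
x 0.65 0.2536
x 0.67 0.2537
y -0.1 0.2551
y -0.075 0.2528
y -0.05 0.253
y -0.025 0.2536
y -0.005 0.2535
```

Request:
{"method": "send_rows", "body": {
  "increments": [0,0,0,0,0,-0.6,0,0,0,0,0,0,-1,0,0,0,0,0,0,-1,0,0,0,0,0,0,-1,0,0,0,0,0,0,-1,0,0,0,0,0,0,-1,0,0,0,0,0,0,-0.8,0,0,0,0,0,0,-0.5,0,0,0,0,0,0,-0.4,0,0,0,0,0,0,-0.2,0,0,0,0,0,0,-0.1,0,0,0,0,0,0,-0.1,0,0,0,0,0,0,-0.1,0,0,0,0,0,0,0,0,0,0,0,0,0,0,0]
}}

```text
time: 19.52
position: [0.5052, -0.0689, 0.1013]
tool_rot: [0.924, -0.0, 0.0, -0.382]
ft_force: [0.4, -0.8, -2.2]
grip_width: 0.0212
grip_force: 55.0
```

Request:
{"method": "send_rows", "body": {
  "increments": [0,0,0,0,0,-0.07,0,0,0,0,0,0,-0.07,0,0,0,0,0,0,-0.05,0,0,0,0,0,0,0,0]
}}

```text
time: 19.85
position: [0.5046, -0.0684, 0.0994]
tool_rot: [0.924, -0.0, -0.001, -0.383]
ft_force: [-2.2, 0.5, 0.5]
grip_width: 0.0215
grip_force: 55.0
```

Request:
{"method": "send_rows", "body": {
  "increments": [0,0,0,0,0,-0.05,0,0,0,0,0,0,0,0,0,0,0,0,0,0,0,0,0,0,0,0,0,0,0,0,0,0,0,0,0],
  "newtons": 3
}}

```text
time: 20.27
position: [0.5047, -0.0684, 0.099]
tool_rot: [0.924, -0.0, -0.001, -0.383]
ft_force: [-2.8, 0.6, 5.4]
grip_width: 0.0216
grip_force: 3.0
```

Request:
{"method": "send_rows", "body": {
  "increments": [0,0,0,0,0,0,0.4,0,0,0,0,0,0,0.5,0,0,0,0,0,0,0.6,0,0,0,0,0,0,0.7,0,0,0,0,0,0,0.8,0,0,0,0,0,0,0.8,0,0,0,0,0,0,0.8,0,0,0,0,0,0,0.8,0,0,0,0,0,0,0.8,0,0,0,0,0,0,0.8]
}}

```text
time: 21.1
position: [0.5051, -0.0689, 0.0985]
tool_rot: [0.924, -0.001, -0.0, -0.382]
ft_force: [0.1, -0.3, 0.1]
grip_width: 0.0689
grip_force: 0.0
```

Released with zero force. I'll retreat back along the tool axis, then up.

Request:
{"method": "send_rows", "body": {
  "increments": [0,0,0,0,-0.6,0.6,0.8,0,0,0,0,-1,1,0.8,0,0,0,0,-1.4,1.4,0.8,0,0,0,0,-1.5,1.5,0.8,0,0,0,0,-1.5,1.5,0.8,0,0,0,0,-1.5,1.5,0.8,0,0,0,0,-1.5,1.5,0.8,0,0,0,-1,0,2.5,0.8,0,0,0,-2,0,2.5,0.8,0,0,0,-2,0,2.5,0.8,0,0,0,-2,0,2.5,0.8,0,0,0,0,0,0,0.8,0,0,0,0,0,0,0.8]
}}

```text
time: 22.18
position: [0.4349, -0.1597, 0.2899]
tool_rot: [0.925, -0.001, 0.001, -0.381]
ft_force: [-0.8, 0.1, -0.9]
grip_width: 0.0696
grip_force: 0.0
```

```bash
python3 chk.py 10; python3 - <<'E'
import numpy as np,cv2
T=np.load("top10.npy").reshape(-1,3)
q=T[(T[:,0]>.585)&(T[:,0]<.69)&(T[:,1]>-.12)&(T[:,1]<.02)&(T[:,2]>.166)&(T[:,2]<.19)]
print(q.min(0).round(4),q.max(0).round(4))
cv2.imwrite("pics/crop10.png",cv2.imread("pics/scene10.png")[100:300,150:470].repeat(2,0).repeat(2,1))
E
```

```text
22.1833 [-0.901  0.487  1.602  0.459  1.698  0.577] [ 0.4349 -0.1597  0.2899] [-0.79  0.07 -0.94]
[ 0.5918 -0.1022  0.1661] [0.6751 0.0032 0.1817]
```

View pics/crop10.png

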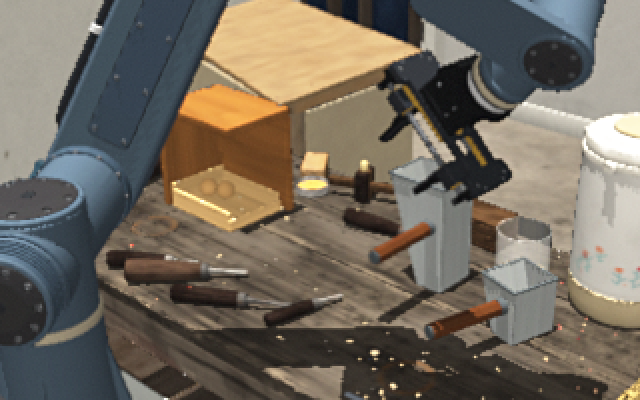

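The crop shows the dipper standing upright at (435,225), both balls in the tray at (215,188), and the gripper clear of everything.

```bash
python3 -c "
from rig import robot
print(robot.hand_in())"
```

```text
the job is handed in; nothing more can be done
None
```

Job handed in at about 22 s: both balls are in the tray, and the empty dipper stands upright and released at its original spot, clear of the shelf, with no knock to shelf or tray seen in the pictures or force readings.

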